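Unhook the drip tray from the dish drainer

TASK

First move the lidded jar off the dish mat and stand it on the round cork coaster. Then take the drip tray out of the dish drainer: tip its front down so that the wire loop at its back rises over the upturned tip of the drainer's peg, and slide it forward right out, without picking it up off the counter. Leave it lying flat on the dish mat, centred and square to it, with the other kitchen things left where they stand.

Things in the scene. Friction and masses are not known exactly. Their poses are not given: they have to be found in the camera images.
- stand: Fixed steel-wire dish drainer, two saucers standing on its deck. Origin on the counter under the parked tray's middle; -x is its front, the way the tray comes out; z up. Its wire deck covers x = 20 to 155 mm, y = +-90 mm, underside 97 mm above the counter; saucers reach 230 mm high at x = 97 to 140 mm. In front of x = 20 mm the tray is open from above.
- rail_mid (a point): Middle of the top of the drainer's front rail, a 12 mm round bar along the drainer's y at its x = -15 mm, top 26 mm above the counter, ending in posts at y = +-78 mm. The tray lies across this rail and see-saws on it.
- peg_tip (a point): Top of the upturned tip of the drainer's rear peg, 52.5 mm above the counter, at the drainer's x = 95 mm, y = 0. The peg is an 8 mm rod along x from a post at x = 150 mm; its top is 34.5 mm above the counter, so the tip stands up 18 mm.
- tray: Loose open aluminium drip tray, about 0.3 kg, 150 (x) by 110 (y) mm, rim 18 mm high, walls and floor 4 mm. Origin: centre of its underside; front edge x = -75, back edge x = +75 mm; z up. Parked level, underside 26 mm above the counter, on the front rail and the peg, within about 10 mm and 4 degrees of the drainer's frame. Pulled level, its loop catches on the peg's tip.
- tray_front (a point): On the tray's floor, 18 mm behind its front edge (tray x = -57 mm, z = 4 mm). Fingertips pressing here (2 to 4 N) tip the tray over the rail: 8 mm down lifts the loop about 30 mm; they can then pull the front wall from inside. Some 20 to 30 mm out, the front sinks to the counter by itself; about 140 mm out, the loop drops off the rail.
- tray_loop (a point): Middle of the cross wire of the flat wire loop behind the tray's back edge: tray x = +115 mm, y = 0, z = 12 mm. Wire 7 mm thick, loop 40 mm wide. Parked, this wire rests on the peg behind the upturned tip.
- mat: Thin (1 mm) grey dish mat with two blue stripes, lying in front of the drainer, 200 mm (x) by 150 mm (y), no step to catch on. Origin: its centre on the counter; the tray's x axis is to lie along its x axis, loop towards the drainer.
- jar: Loose lidded glass jar, 58 mm diameter, 100 mm high, about 0.35 kg, standing on the mat at the start. Origin: centre of its underside.
- coaster: Thin (1 mm) round cork coaster, 100 mm diameter, flat on the counter. Origin: its centre.
- mug: White mug, 76 mm diameter and 85 mm high, handle reaching about 35 mm out on its +y side; bystander. Origin: centre of its underside.
- bottle: Green bottle, 64 mm diameter, 160 mm high; bystander. Origin: centre of its underside.
- bowl: Blue bowl, 104 mm diameter, 48 mm high; bystander. Origin: centre of its underside.
- tin: Low steel tin, 80 mm diameter, 60 mm high; bystander. Origin: centre of its underside.
- salt: White lidded salt pot, 60 mm diameter, 60 mm high; bystander. Origin: centre of its underside.

How it is judged:
On the way, in this order (a step that is already met when the one before it is completed fails the run):
1. the jar stands on the coaster (horizontal distance between jar and coaster below 0.025 m and height (world z) of jar below 0.005 m and angle between jar's own z axis and vertical below 0.1 rad), for 0.2 s.
2. the tray's loop has come off the peg: its cross wire is in front of the tip (x of tray_loop in the frame of stand below 0.085 m), for 0.1 s.
At the end, for the whole second after the job is handed in: The jar stands upright on the coaster, its axis within 25 mm of the coaster's centre; the tray lies flat on the mat, its centre within 20 mm of the mat's centre and its x axis within 0.15 rad of the mat's; both at rest (all of step 1 and horizontal distance between tray and mat below 0.02 m and angle between the x axis of tray and the x axis of mat, either way round below 0.15 rad and height (world z) of tray below 0.005 m and angle between tray's own z axis and vertical below 0.04 rad and linear speed of each of tray, jar below 0.02 m/s); the robot touches nothing.
It fails at once if the tray is picked up (its underside's centre more than 80 mm above the counter) or turned on its side (height (world z) of tray above 0.08 m or angle between tray's own z axis and vertical above 0.8 rad).
It fails at once if the jar is knocked over (angle between jar's own z axis and vertical above 0.6 rad).
It fails at once if a bystander (mug, bottle, bowl, tin, salt pot) is moved more than 30 mm (distance of any of mug, bottle, bowl, tin, salt from where it was at the start of the episode above 0.03 m).
It fails at once if a bystander is tipped over (angle between any of mug, bottle, bowl, tin, salt's own z axis and vertical above 0.5 rad).
It also fails if it takes over 58 s, if anything falls off the work surface, if the arm or the gripper's body presses on something with over 40 N, if the wrist force passes 120 N, or if a joint passes its speed limit or range.

ROBOT

A 7-joint arm with a two-finger parallel gripper is mounted at the origin on the work surface. World frame = base frame: x ahead of the robot, y to its left, z up, the work surface at z = 0. Lengths are in m, angles in rad, forces in N, time in s.
With the tool pointing down it reaches from about 0.425 to 0.925 m from the base axis. Payload 6.8 kg.
Tool frame: the origin (TCP) lies on the mounting face of the last link; the fingertips stand 173 mm ahead of it and the grasp point (between the pads) lies 155 mm ahead of it; z points along the fingers, y is the line along which they close (so a half turn about z gives the same grasp; the last joint's range is limited). The gripper opens to 85 mm and grips with 20 to 120 N. Pads are 22 mm wide; open, the fingers measure 114 mm over their backs; the gripper's body (76 mm by 85 mm) begins 54 mm behind the grasp point. The pads swing forward as they close: fully open they stand 13 mm farther back than shut.
Start: joints at [1.217, 0.477, 0.022, 1.555, -0.011, 1.109, -0.083], TCP at [0.164, -0.655, 0.405] pointing down, gripper open.
Joint ranges: [-2.96, 2.96], [-0.34, 2.1], [-1.41, 1.46], [0.24, 2.44], [-1.37, 4.51], [0.17, 1.92], [-2.96, 2.96]. Speed limits (rad/s): [2.39, 2.39, 3.14, 3.14, 3.14, 3.14, 3.14].

INTERFACE

Orientations are given as a unit quaternion [w, x, y, z].
In Python, from station import bot gives the robot as it stands. The module is installed in compiled form; this text tells all that it offers.
- The arm moves only by the shell command python3 -m pendant 'ROWS' [FORCE]. ROWS is JSON, a list of rows, each a list of 5 numbers: the finger opening in m, from 0 to 0.0854, then the shift along the tool's x, y, z in m, then the turn about the tool's z in degrees. In form: [[jaw, x, y, z, yaw], ...]. A call has 1 to 12 rows; each row shifts and turns the commanded pose from where the row before left it, along the tool's axes as they then stand; what a row does not reach is not made up. A row lasts 1/12 s, in which the tool goes at most 41.7 mm and 7.16 degrees, less where a joint would pass 70% of its speed; a pose out of reach is approached as far as the arm can. A call with a gripper value outside its range is refused whole. The fingers move at their own pace and stop on an object; FORCE is the grip in N (left out, the last holds). Time passes only in rows, so rows that do not move let the fingers close. It gives the time, the measured TCP pose, the force, the opening and the grip force at its end, in the units of the state.
- bot.get_obs(): the state, without advancing time (a new reading comes with each control period).
- bot.read_camera(name): name is "side" or "top"; returns (picture, depth): 400x640x3 uint8, blue, green, red; 400x640 float32, m along the optical axis (not along the pixel's ray), 0 where there is no reading.
- bot.camera_model(name): a dict with "intrinsics" (3x3 intrinsics, pixels), "dist_coeffs" ([k1, k2, p1, p2, k3] as OpenCV has them; the pictures are not rectified), "R" (3x3) and "t" (3): a world point X has camera coordinates R X + t. Camera axes: x right, y down, z forward; pixel columns grow to the right and rows downward; lengths in m; the calibration is good to about 2 mm. A picture is of the moment at which its call begins. camera_model takes no time and is no camera call.
- bot.hand_in(): hands the job in; it is judged then, once.
Trained networks look in the newest picture that a camera, given by its name, has taken for a name from the list of things; names that differ only in an ending like _2 or _b are one class to them, and where a whole thing is asked for, a point or a joint stands for the part that bears it (a point fixed in the world has none). Each returns a list of dicts, best first, with "score" (0 to 1); they miss things now and then, are a little off and sometimes report something else, mostly with a low value. They report only what shows in the picture. A call takes as long as a camera call.
- bot.boxes_of(name, camera): "at" ([column, row] in pixels, amid what is visible of it).
- bot.trace(name, camera): "mask" (400x640 bool, what is visible of it) and "at" ([column, row] in pixels, amid what is visible of it).
- bot.pinpoint(name, camera): "at" ([column, row] in pixels: a listed point, or the origin of a listed thing).
The state is a dict: "t": time; "q": joint angles; "joint_vel": joint speeds; "joint_torque": joint torques, N m; "eef_pos": TCP position; "tool_rot": TCP orientation; "contact_force": force on the tool from outside, world axes, zero at the start; "torque": the same for the moment, N m; "gripper_width": opening from 0.0 (shut) to 1.0 (fully open); "grasp_force": force on a finger pad.
Only numpy, scipy, OpenCV 4.12 (cv2) and the standard library are available. Lean on these libraries where they do the work, as an engineer would, in place of code of your own. Each camera call takes 0.05 s, during which the arm holds its last target. There are 200 camera calls.

## Working session

There is one attempt and no reset: what is moved stays moved. The work goes in short steps, Python scripts to look and compute and a shell command to move; the robot and the scene stay as the last step left them, time stands still between calls to the robot, and variables do not carry over. Pictures are saved under pics/ and viewed, at most 10 in all, crops included, and the job is handed in when it is done.

```bash
mkdir -p pics; cat > h.py <<'E'
import numpy as np, cv2
from station import bot
from scipy.spatial.transform import Rotation as Ro
def ray(cam,px):
    m=bot.camera_model(cam);K=np.array(m["intrinsics"]);R=np.array(m["R"]);t=np.array(m["t"])
    u=cv2.undistortPoints(np.array([[px]],float),K,np.array(m["dist_coeffs"]))[0,0]
    return -R.T@t, R.T@np.array([u[0],u[1],1.])
def at_z(cam,px,z):
    o,d=ray(cam,px); return o+d*(z-o[2])/d[2]
def pose():
    s=bot.get_obs();q=s["tool_rot"];return s,np.array(s["eef_pos"]),Ro.from_quat([q[1],q[2],q[3],q[0]]).as_matrix()
def cloud(cam,dep,mask):
    v,u=np.nonzero(mask&(dep>0));m=bot.camera_model(cam);K=np.array(m["intrinsics"]);R=np.array(m["R"]);t=np.array(m["t"])
    p=cv2.undistortPoints(np.stack([u,v],1).astype(float)[:,None],K,np.array(m["dist_coeffs"]))[:,0]
    z=dep[v,u];c=np.c_[p*z[:,None],z];return (c-t)@R
E
python3 - <<'E'
from h import *
np.set_printoptions(precision=4,suppress=True)
for c in("top","side"):
    im,d=bot.read_camera(c);cv2.imwrite(f"pics/{c}0.png",im);np.save(c+"0.npy",d)
    print(c,ray(c,(320,200)))
    for n,z in(("stand",0),("rail_mid",.026),("peg_tip",.0525),("tray",.026),("tray_front",.03),("tray_loop",.038),("mat",0.001),("jar",0),("coaster",0.001),("mug",0),("bottle",0),("bowl",0),("tin",0),("salt",0)):
        r=bot.pinpoint(n,c)[:2]
        print(n,[(np.round(x["score"],2),np.round(x["at"]),at_z(c,x["at"],z)[:2]) for x in r])
s,p,R=pose();print(p,R,s["t"],s["contact_force"])
E
```

```text
top (array([0.4634, 0.0011, 0.9598]), array([ 0.086 , -0.0069, -0.9964]))
stand [(np.float64(0.41), array([276., 153.]), array([0.6704, 0.1134]))]
rail_mid []
peg_tip [(np.float64(0.89), array([206., 203.]), array([0.5278, 0.28  ]))]
tray [(np.float64(0.87), array([246., 211.]), array([0.5128, 0.1841]))]
tray_front [(np.float64(0.83), array([270., 214.]), array([0.5055, 0.1224]))]
tray_loop [(np.float64(0.71), array([201., 205.]), array([0.5233, 0.2954]))]
mat [(np.float64(0.88), array([327., 226.]), array([ 0.4786, -0.026 ]))]
jar [(np.float64(0.65), array([313., 228.]), array([0.4713, 0.0113]))]
coaster [(np.float64(0.88), array([438., 199.]), array([ 0.5563, -0.3162]))]
mug [(np.float64(0.7), array([271., 288.]), array([0.3164, 0.1167]))]
bottle [(np.float64(0.97), array([277., 152.]), array([0.6734, 0.1122])), (np.float64(0.6), array([436., 140.]), array([ 0.7143, -0.3132]))]
bowl [(np.float64(0.61), array([336., 161.]), array([ 0.6517, -0.0451]))]
tin [(np.float64(0.87), array([401., 262.]), array([ 0.3884, -0.2189]))]
salt [(np.float64(0.86), array([434., 140.]), array([ 0.7133
[... 896 characters left out ...]
float64(0.63), array([399., 168.]), array([ 0.5467, -0.2991])), (np.float64(0.56), array([352., 229.]), array([ 0.474 , -0.0245]))]
mug [(np.float64(0.59), array([359., 306.]), array([0.3239, 0.1176])), (np.float64(0.36), array([225., 275.]), array([0.5639, 0.2581]))]
bottle [(np.float64(0.7), array([253., 217.]), array([0.6702, 0.112 ]))]
bowl [(np.float64(0.75), array([304., 192.]), array([ 0.6566, -0.0397]))]
tin [(np.float64(0.74), array([433., 212.]), array([ 0.3766, -0.2114]))]
salt [(np.float64(0.97), array([359., 146.]), array([ 0.7039, -0.311 ]))]
[ 0.1643 -0.6547  0.4047] [[ 0.9699  0.2433 -0.    ]
 [ 0.2433 -0.9699  0.    ]
 [-0.     -0.     -1.    ]] 1.5 [-1.0028  0.431   0.2337]
```

View pics/top0.png

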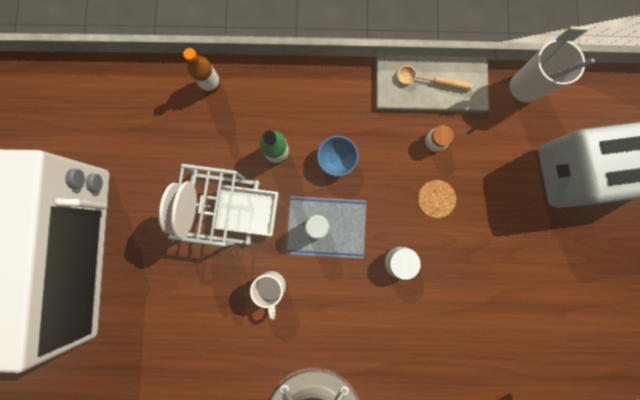

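View pics/side0.png

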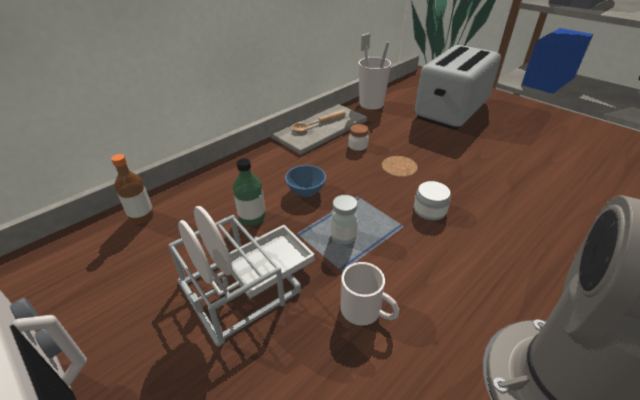

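```bash
python3 - <<'E'
from h import *
np.set_printoptions(precision=4,suppress=True)
for c in("top","side"):
    d=np.load(c+"0.npy")
    for n in("jar","mat","coaster","tray","bottle","mug","bowl","tin","salt"):
        r=bot.trace(n,c)
        if not r: print(c,n,"none");continue
        P=cloud(c,d,r[0]["mask"])
        lo,hi=np.percentile(P,[2,98],axis=0)
        zt=np.percentile(P[:,2],97);T=P[P[:,2]>zt-.01]
        a,b=np.percentile(T[:,:2],[1,99],axis=0)
        print(c,n,round(r[0]["score"],2),len(P),lo,hi,"top",zt,(a+b)/2,b-a)
        if n in("mat","tray","coaster"):
            m=r[0]["mask"];cs,_=cv2.findContours(m.astype(np.uint8),0,2);k=max(cs,key=cv2.contourArea)[:,0]
            z={"mat":.001,"tray":.044,"coaster":.001}[n]
            W=np.array([at_z(c,q,z)[:2] for q in k.astype(float)],np.float32)
            (ce,sz,an)=cv2.minAreaRect(W);print("   rect",ce,sz,an)
E
```

```text
top jar 0.94 459 [ 0.4488 -0.0229  0.0007] [0.4997 0.0318 0.1034] top 0.1032159755941793 [0.4752 0.0032] [0.0489 0.047 ]
top mat 0.74 4107 [ 0.4025 -0.1197 -0.0019] [0.5509 0.0741 0.0052] top 0.004898893254635321 [ 0.4771 -0.023 ] [0.1523 0.1979]
   rect (0.4771629869937897, -0.022981904447078705) (0.20517322421073914, 0.1551859825849533) 87.80266571044922
top coaster 0.7 1084 [ 0.513  -0.3565 -0.0015] [ 0.6004 -0.2683  0.0055] top 0.005189524851207857 [ 0.5566 -0.3124] [0.0924 0.0926]
   rect (0.5573574304580688, -0.3121274709701538) (0.09764032065868378, 0.09517111629247665) 45.07353210449219
top tray 0.93 2569 [0.4597 0.1101 0.0275] [0.5687 0.2836 0.0471] top 0.046006552933192064 [0.514  0.2033] [0.1188 0.1954]
   rect (0.514178454875946, 0.1808665692806244) (0.14758838713169098, 0.11047689616680145) 83.96088409423828
top bottle 0.67 754 [0.6417 0.0818 0.0011] [0.7048 0.1415 0.1623] top 0.16182873575126447 [0.6728 0.1125] [0.0272 0.0269]
top mug 0.7 1048 [0.2619 0.0815 0.003 ] [0.3597 0.1521 0.0873] top 0.08691410147842821 [0.3224 0.1178] [0.0739 0.0739]
top bowl 0.65 1249 [ 0.613
[... 1127 characters left out ...]
20292664) (0.1155211552977562, 0.12642811238765717) 83.2669448852539
side bottle 0.7 5961 [ 0.424   0.1803 -0.0004] [0.6126 0.3487 0.2229] top 0.21790820341052056 [0.5001 0.3075] [0.0804 0.0394]
side mug 0.65 3122 [0.4516 0.1085 0.024 ] [0.5687 0.2968 0.0455] top 0.045142284660028065 [0.5    0.2047] [0.1418 0.1969]
side bowl 0.67 901 [ 0.606  -0.0914  0.0053] [0.7008 0.0016 0.0487] top 0.04836432332891698 [ 0.6532 -0.045 ] [0.0987 0.0976]
side tin 0.79 1093 [ 0.3489 -0.2413  0.0063] [ 0.4172 -0.1736  0.0618] top 0.06179008058845974 [ 0.3866 -0.2111] [0.0677 0.0667]
side salt 0.91 430 [ 0.6805 -0.3294  0.0043] [ 0.7271 -0.2813  0.0616] top 0.06134816581207854 [ 0.7066 -0.3071] [0.0478 0.0472]
```

The top view shows the jar at (316,226) on the mat, the coaster at (437,199) and the tray front at (270,214). The side view agrees, and its "bottle" and "mug" masks are false hits. I'll yaw so the tool's x lines up with the tray's axis, then travel to the jar.

```bash
python3 -m pendant '[[0.085,0,0,0,-7],[0.085,0,0,0,-7],[0.085,0,0,0,-7],[0.085,0,0,0,-7],[0.085,0,0,0,-7],[0.085,0,0,0,-7],[0.085,0,0,0,-7],[0.085,0,0,0,-7],[0.085,0,0,0,-7],[0.085,0,0,0,-7]]'
python3 -m pendant '[[0.085,0.0343,0.012,0,0],[0.085,0.0343,0.012,0,0],[0.085,0.0343,0.012,0,0],[0.085,0.0343,0.012,0,0],[0.085,0.0343,0.012,0,0],[0.085,0.0343,0.012,0,0],[0.085,0.0343,0.012,0,0],[0.085,0.0343,0.012,0,0],[0.085,0.0343,0.012,0,0],[0.085,0.0343,0.012,0,0],[0.085,0,0,0,0]]'
python3 -m pendant '[[0.085,0.0343,0.012,0,0],[0.085,0.0343,0.012,0,0],[0.085,0.0343,0.012,0,0],[0.085,0.0343,0.012,0,0],[0.085,0.0343,0.012,0,0],[0.085,0.0343,0.012,0,0],[0.085,0.0343,0.012,0,0],[0.085,0.0343,0.012,0,0],[0.085,0.0343,0.012,0,0],[0.085,0.0343,0.012,0,0],[0.085,0,0,0,0],[0.085,0,0,0,0]]'
cat >> h.py <<'E'
def to(x,y,z=None):
    s,p,R=pose(); d=R.T@(np.array([x,y,p[2] if z is None else z])-p)
    np.set_printoptions(precision=4,suppress=True)
    print("t",s["t"],"pos",p,"toolx ang",np.degrees(np.arctan2(R[1,0],R[0,0])),"tilt",R[2,2],"shift",d,"F",np.array(s["contact_force"]),"w",s["gripper_width"],"q1,7",s["q"][0],s["q"][6])
E
python3 -c "
from h import *
to(.474,.0035,.22)"
```

```text
t: 3.23
eef_pos: [0.1642, -0.6547, 0.4047]
tool_rot: [0.0, 0.741, 0.672, -0.0]
contact_force: [-0.7, -0.7, -0.2]
gripper_width: 0.997
grasp_force: 0.0
t: 4.15
eef_pos: [0.3221, -0.3199, 0.4052]
tool_rot: [0.0, 0.74, 0.673, 0.001]
contact_force: [-0.1, -0.2, 0.2]
gripper_width: 0.996
grasp_force: 0.0
t: 5.15
eef_pos: [0.4743, 0.0047, 0.4049]
tool_rot: [-0.0, 0.741, 0.671, 0.001]
contact_force: [-0.2, -0.9, -0.0]
gripper_width: 0.997
grasp_force: 0.0
t 5.15 pos [0.4743 0.0047 0.4049] toolx ang 84.34448611503048 tilt -0.9999993479683841 shift [-0.0015 -0.0002  0.1849] F [-0.2341 -0.8665 -0.0124] w 0.9972002051283344 q1,7 0.5127446342182946 -0.401424327674615
```

```bash
python3 -m pendant '[[0.085,-0.0015,0,0.03,0],[0.085,0,0,0.03,0],[0.085,0,0,0.03,0],[0.085,0,0,0.03,0],[0.085,0,0,0.03,0],[0.085,0,0,0.02,0],[0.085,0,0,0.015,0],[0.085,0,0,0,0]]'
python3 -m pendant '[[0.04,0,0,0,0],[0.04,0,0,0,0],[0.04,0,0,0,0],[0.04,0,0,0,0],[0.04,0,0,0,0],[0.04,0,0,0,0],[0.04,0,0,0,0],[0.04,0,0,0,0],[0.04,0,0,0,0]]' 35
python3 -c "
from h import *
to(.474,.0035,.22)"
```

```text
t: 5.82
eef_pos: [0.472, -0.0006, 0.217]
tool_rot: [-0.001, 0.743, 0.669, -0.002]
contact_force: [-0.9, -0.2, -0.3]
gripper_width: 0.997
grasp_force: 0.0
t: 6.57
eef_pos: [0.4743, 0.001, 0.2213]
tool_rot: [0.001, 0.743, 0.669, 0.001]
contact_force: [-0.3, -1.8, 7.9]
gripper_width: 0.664
grasp_force: 36.9
t 6.5667 pos [0.4743 0.001  0.2213] toolx ang 84.04788361468928 tilt -0.9999954390099064 shift [ 0.0024 -0.0006  0.0013] F [-0.3191 -1.8264  7.9498] w 0.6644082217688279 q1,7 0.3528647386045944 -0.6675256006567263
```

```bash
python3 -m pendant '[[0.04,0,0,-0.015,0],[0.04,0,0,-0.025,0],[0.04,0,0,-0.025,0],[0.04,0,0,0,0]]'
python3 -m pendant '[[0.04,-0.0255,0.0095,0,0],[0.04,-0.0255,0.0095,0,0],[0.04,-0.0255,0.0095,0,0],[0.04,-0.0255,0.0095,0,0],[0.04,-0.0255,0.0095,0,0],[0.04,-0.0255,0.0095,0,0],[0.04,-0.0255,0.0095,0,0],[0.04,-0.0255,0.0095,0,0],[0.04,-0.0255,0.0095,0,0],[0.04,-0.0255,0.0095,0,0],[0.04,-0.0255,0.0095,0,0],[0.04,-0.0255,0.0095,0,0]]'
python3 -m pendant '[[0.04,0,0,0,0],[0.04,0,0,0,0],[0.04,0,0,0,0]]'
python3 -c "
from h import *
to(.556,-.315,.222)
im,d=bot.read_camera('side')
r=bot.trace('jar','side')
if r:
  P=cloud('side',d,r[0]['mask']);z=np.percentile(P[:,2],97);T=P[P[:,2]>z-.01];print(r[0]['score'],z,np.percentile(P[:,2],3),(np.percentile(T,1,axis=0)+np.percentile(T,99,axis=0))/2)
"
```

```text
t: 6.9
eef_pos: [0.4749, 0.0017, 0.2888]
tool_rot: [0.002, 0.743, 0.67, 0.002]
contact_force: [1.5, 0.3, -4.3]
gripper_width: 0.661
grasp_force: 40.4
t: 7.9
eef_pos: [0.5547, -0.3162, 0.2835]
tool_rot: [-0.001, 0.743, 0.669, -0.001]
contact_force: [1.3, 0.6, -4.7]
gripper_width: 0.664
grasp_force: 40.4
t: 8.15
eef_pos: [0.5548, -0.3143, 0.2836]
tool_rot: [-0.001, 0.743, 0.67, -0.0]
contact_force: [-0.4, 0.5, -4.9]
gripper_width: 0.665
grasp_force: 40.4
t 8.15 pos [ 0.5548 -0.3143  0.2836] toolx ang 84.07597546829662 tilt -0.999998054311454 shift [-0.0007  0.0014  0.0616] F [-0.3737  0.4873 -4.9257] w 0.6646165992124645 q1,7 0.8158347989405047 0.0018422162321625967
0.76 0.16305862625623513 0.06836745720926139 [ 0.5467 -0.3058  0.1622]
```

```bash
python3 -m pendant '[[0.04,0,0.001,0.02,0],[0.04,0,0,0.02,0],[0.04,0,0,0.012,0],[0.04,0,0,0.006,0],[0.04,0,0,0.003,0],[0.04,0,0,0.001,0],[0.04,0,0,0,0],[0.04,0,0,0,0]]'
```

```text
t: 8.92
eef_pos: [0.5568, -0.3149, 0.2237]
tool_rot: [0.001, 0.743, 0.67, 0.0]
contact_force: [0.9, 0.1, -3.9]
gripper_width: 0.663
grasp_force: 40.3
```

```bash
python3 -m pendant '[[0.085,0,0,0,0],[0.085,0,0,0,0],[0.085,0,0,0,0],[0.085,0,0,0,0],[0.085,0,0,0,0],[0.085,0,0,0,0],[0.085,0,0,0,0],[0.085,0,0,-0.02,0],[0.085,0,0,-0.035,0],[0.085,0,0,-0.035,0],[0.085,0,0,-0.035,0],[0.085,0,0,-0.035,0]]'
python3 -c "
from h import *
to(.505,.127,.36)
for c in ('top','side'):
  im,d=bot.read_camera(c);cv2.imwrite('pics/%s1.png'%c,im)
  r=bot.trace('jar',c)
  if r:
    P=cloud(c,d,r[0]['mask']);z=np.percentile(P[:,2],97);T=P[P[:,2]>z-.01];print(r[0]['score'],z,np.percentile(P[:,2],3),(np.percentile(T,1,axis=0)+np.percentile(T,99,axis=0))/2)
"
```

```text
t: 9.92
eef_pos: [0.5562, -0.3146, 0.3843]
tool_rot: [-0.0, 0.743, 0.67, 0.0]
contact_force: [0.3, -0.3, 0.4]
gripper_width: 0.996
grasp_force: 0.0
t 9.9167 pos [ 0.5562 -0.3146  0.3843] toolx ang 84.09982025410525 tilt -0.9999999242812659 shift [ 0.434  -0.0963  0.0244] F [ 0.321  -0.2957  0.3697] w 0.9959175417418407 q1,7 0.84814748234613 0.06177223758781711
0.7 0.10336398767357703 0.0054414721435634104 [ 0.557  -0.3126  0.0994]
0.63 0.10092207403458857 0.006400520309206792 [ 0.5531 -0.3096  0.0971]
```

```bash
python3 -m pendant '[[0.05,0.0361,-0.0078,0,0],[0.05,0.0361,-0.0078,0,0],[0.05,0.0361,-0.0078,0,0],[0.05,0.0361,-0.0078,0,0],[0.05,0.0361,-0.0078,0,0],[0.05,0.0361,-0.0078,0,0],[0.05,0.0361,-0.0078,0,0],[0.05,0.0361,-0.0078,0,0],[0.05,0.0361,-0.0078,0,0],[0.05,0.0361,-0.0078,0,0],[0.05,0.0361,-0.0078,0,0],[0.05,0.0361,-0.0078,0,0]]'
python3 -m pendant '[[0.05,0,0,0.03,0],[0.05,0,0,0.03,0],[0.05,0,0,0.03,0],[0.05,0,0,0.02,0],[0.05,0,0,0,0],[0.05,0,0,0,0]]'
python3 -c "
from h import *
to(.508,.1263,.225)
for c in ('top','side'):
  im,d=bot.read_camera(c);cv2.imwrite('pics/%s2.png'%c,im)
  print(c,[(n,[(x['score'],at_z(c,x['at'],z)) for x in bot.pinpoint(n,c)[:1]]) for n,z in (('tray_front',.03),('tray',.026),('tray_loop',.038))])
"
```

```text
t: 11.12
eef_pos: [0.5069, 0.1269, 0.3812]
tool_rot: [-0.001, 0.743, 0.67, -0.001]
contact_force: [0.3, 0.2, 0.6]
gripper_width: 0.585
grasp_force: 0.0
t: 11.62
eef_pos: [0.5071, 0.1255, 0.2712]
tool_rot: [-0.001, 0.742, 0.67, -0.002]
contact_force: [-0.9, 0.1, 0.3]
gripper_width: 0.587
grasp_force: 0.0
t 11.6167 pos [0.5071 0.1255 0.2712] toolx ang 84.11435401764588 tilt -0.9999903803827093 shift [0.001  0.001  0.0462] F [-0.9358  0.1027  0.3274] w 0.5866551352430798 q1,7 0.19277894807102552 -0.8546781777763477
top [('tray_front', []), ('tray', []), ('tray_loop', [])]
side [('tray_front', [(0.97, array([0.5026, 0.1351, 0.03  ]))]), ('tray', [(0.65, array([0.515 , 0.1863, 0.026 ]))]), ('tray_loop', [(0.79, array([0.5303, 0.2998, 0.038 ]))])]
```

View pics/side2.png

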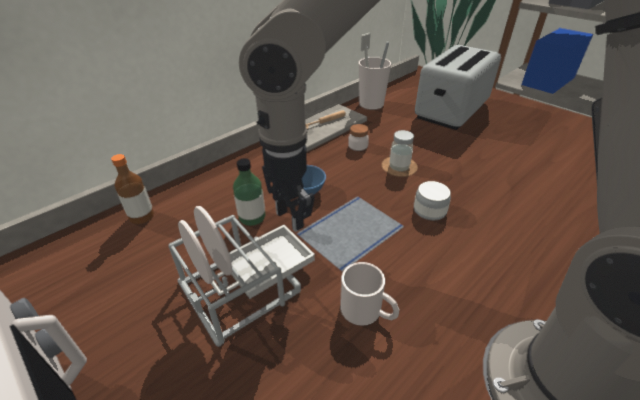

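The side picture shows the jar on the coaster at (400,165) and the tray still parked, with the fingers hovering at (298,215), above the tray's front.

```bash
python3 -m pendant '[[0.05,0.0025,0.001,0.02,0],[0.05,0,0,0.02,0],[0.05,0,0,0.013,0],[0.05,0,0,0.006,0],[0.05,0,0,0,0],[0.05,0,0,0,0]]'
python3 -m pendant '[[0.05,0,0,0.003,0],[0.05,0,0,0.003,0],[0.05,0,0,0.002,0],[0.05,0,0,0,0]]'
```

```text
t: 12.52
eef_pos: [0.5093, 0.1282, 0.2139]
tool_rot: [-0.0, 0.743, 0.67, 0.0]
contact_force: [0.2, 0.8, 1.0]
gripper_width: 0.583
grasp_force: 0.0
t: 12.85
eef_pos: [0.5092, 0.128, 0.2056]
tool_rot: [0.0, 0.743, 0.67, -0.0]
contact_force: [-0.4, 0.3, 0.1]
gripper_width: 0.587
grasp_force: 0.0
```

```bash
python3 -m pendant '[[0.05,0,0,0.002,0],[0.05,0,0,0.002,0],[0.05,0,0,0,0]]'
python3 -m pendant '[[0.05,0,0,0.002,0],[0.05,0,0,0.002,0],[0.05,0,0,0,0]]'
python3 -m pendant '[[0.05,0,0,0.002,0],[0.05,0,0,0,0],[0.05,0,0,0,0]]'
```

```text
t: 13.1
eef_pos: [0.5091, 0.128, 0.2014]
tool_rot: [-0.0, 0.743, 0.67, -0.0]
contact_force: [0.1, 1.3, 0.0]
gripper_width: 0.585
grasp_force: 0.0
t: 13.35
eef_pos: [0.5092, 0.128, 0.1974]
tool_rot: [0.0, 0.743, 0.67, -0.0]
contact_force: [1.0, -1.0, 2.7]
gripper_width: 0.585
grasp_force: 0.9
t: 13.6
eef_pos: [0.5092, 0.128, 0.1956]
tool_rot: [0.0, 0.743, 0.67, -0.0]
contact_force: [-1.0, -0.7, 2.0]
gripper_width: 0.586
grasp_force: 0.8
```

```bash
python3 -m pendant '[[0.05,0,0,0.002,0],[0.05,0,0,0.002,0],[0.05,0,0,0.002,0],[0.05,0,0,0,0],[0.05,0,0,0,0]]'
python3 -c "
from h import *
to(.508,.128,.19)
im,d=bot.read_camera('side');cv2.imwrite('pics/side3.png',cv2.resize(im[180:340,150:350],None,fx=3,fy=3))
for c in ['side']: print([(x['score'],x['at']) for x in bot.pinpoint('tray_loop',c)[:1]+bot.pinpoint('peg_tip',c)[:1]])
"
```

```text
t: 14.02
eef_pos: [0.5093, 0.1283, 0.1896]
tool_rot: [-0.0, 0.743, 0.67, 0.0]
contact_force: [-1.0, 0.0, 0.8]
gripper_width: 0.586
grasp_force: 0.7
t 14.0167 pos [0.5093 0.1283 0.1896] toolx ang 84.09457744427195 tilt -0.9999999638130652 shift [-0.0004 -0.0012 -0.0004] F [-0.9927  0.0189  0.786 ] w 0.5860610399633781 q1,7 0.106902520611715 -0.9681805172865184
[(0.96, [213.6, 267.2]), (0.8, [227.4, 275.4])]
```

View pics/side3.png

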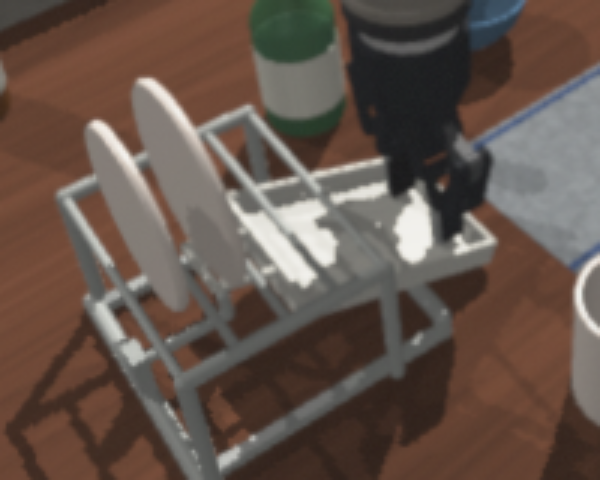

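The picture shows the tray tipped, its front edge down at about (495,245) in the crop, and the loop up 13 px in the image. I'll pull forward, going lower to hold the tilt.

```bash
python3 -m pendant '[[0.05,0,0,0.001,0],[0.05,-0.003,0,0.0007,0],[0.05,-0.003,0,0.0007,0],[0.05,-0.003,0,0.0007,0],[0.05,-0.003,0,0.0007,0],[0.05,0,0,0,0]]'
python3 -c "
from h import *
to(.508,.128,.19)
im,d=bot.read_camera('side')
for c in ['side']: print([(x['score'],x['at'],at_z(c,x['at'],.066)) for x in bot.pinpoint('tray_loop',c)[:1]+bot.pinpoint('tray_front',c)[:1]])
"
```

```text
t: 14.67
eef_pos: [0.5078, 0.115, 0.1855]
tool_rot: [0.0, 0.743, 0.669, -0.001]
contact_force: [0.1, -0.7, 0.2]
gripper_width: 0.582
grasp_force: 0.3
t 14.6667 pos [0.5078 0.115  0.1855] toolx ang 84.01279996948247 tilt -0.9999991022408943 shift [ 0.013  -0.0012 -0.0045] F [ 0.0988 -0.6593  0.2062] w 0.5817715303319083 q1,7 0.12640863281085032 -0.954279735296446
[(0.62, [220.9, 266.8], array([0.5332, 0.2754, 0.066 ])), (0.74, [296.5, 249.8], array([0.4665, 0.1466, 0.066 ]))]
```

```bash
python3 -m pendant '[[0.05,-0.003,0,0.0007,0],[0.05,-0.003,0,0.0007,0],[0.05,-0.003,0,0.0007,0],[0.05,-0.003,0,0.0007,0],[0.05,-0.003,0,0.0007,0],[0.05,-0.003,0,0.0007,0],[0.05,-0.003,0,0.0007,0],[0.05,-0.003,0,0.0007,0],[0.05,0,0,0,0]]'
python3 -c "
from h import *
to(.508,.128,.19)
im,d=bot.read_camera('side');cv2.imwrite('pics/side4.png',cv2.resize(im[180:340,150:350],None,fx=3,fy=3))
for c in ['side']: print([(x['score'],x['at'],at_z(c,x['at'],.066)) for x in bot.pinpoint('tray_loop',c)[:1]+bot.pinpoint('tray_front',c)[:1]])
"
```

```text
t: 15.57
eef_pos: [0.5056, 0.0917, 0.1803]
tool_rot: [0.0, 0.743, 0.669, 0.0]
contact_force: [-0.1, 0.1, 0.8]
gripper_width: 0.588
grasp_force: 0.5
t 15.5667 pos [0.5056 0.0917 0.1803] toolx ang 84.04003777007274 tilt -0.999999961384662 shift [ 0.0364 -0.0014 -0.0097] F [-0.0607  0.0565  0.8   ] w 0.5884579133757749 q1,7 0.16496341452473134 -0.9233923092346739
[(0.9, [231.8, 265.3], array([0.522 , 0.2589, 0.066 ])), (0.58, [302.2, 249.7], array([0.4589, 0.1385, 0.066 ]))]
```

View pics/side4.png

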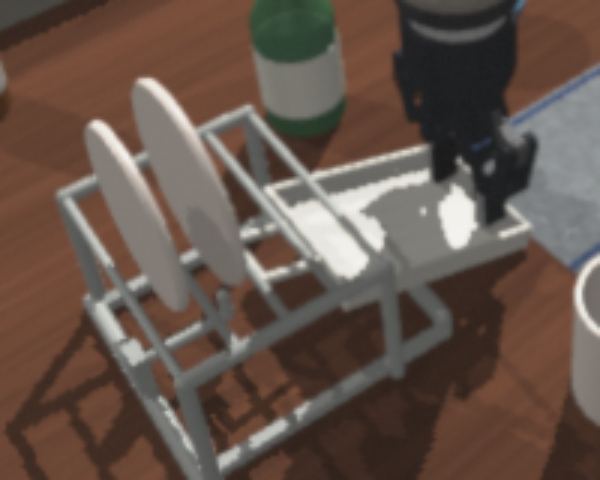

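The loop, now at (245,256) in the crop, is in front of the peg tip at (222,295). I'll widen the fingers to steer the tray between its side walls, then keep pulling.

```bash
python3 -m pendant '[[0.06,-0.003,0,0.0005,0],[0.065,-0.004,0,0.0005,0],[0.068,-0.006,0,0.0005,0],[0.068,-0.008,0,0.0005,0],[0.068,-0.008,0,0.0005,0],[0.068,-0.008,0,0.0005,0],[0.068,-0.008,0,0,0],[0.068,0,0,0,0]]' 20
python3 -c "
from h import *
to(.474,-.083)
im,d=bot.read_camera('side')
for c in ['side']: print([(x['score'],x['at'],at_z(c,x['at'],.055)) for x in bot.pinpoint('tray_loop',c)[:1]+bot.pinpoint('tray_front',c)[:1]])
"
```

```text
t: 16.38
eef_pos: [0.5004, 0.0449, 0.1769]
tool_rot: [0.0, 0.744, 0.669, -0.001]
contact_force: [0.2, -0.1, 0.1]
gripper_width: 0.798
grasp_force: 0.0
t 16.3833 pos [0.5004 0.0449 0.1769] toolx ang 83.92780519750697 tilt -0.9999965174314012 shift [-0.1299 -0.0128  0.0003] F [ 0.1739 -0.0808  0.0947] w 0.797555210896185 q1,7 0.2504697534898932 -0.8494872756464409
[(0.96, [251.3, 262.5], array([0.5108, 0.2241, 0.055 ])), (0.78, [322.0, 240.1], array([0.4582, 0.0853, 0.055 ]))]
```

```bash
python3 -m pendant '[[0.068,-0.009,-0.001,0,-0.4],[0.068,-0.009,-0.001,0,-0.4],[0.068,-0.009,-0.001,0,-0.4],[0.068,-0.009,-0.001,0,-0.4],[0.068,-0.009,-0.001,0,-0.4],[0.068,-0.009,-0.001,0,-0.4],[0.068,-0.009,-0.001,0,-0.4],[0.068,-0.009,-0.001,0,-0.4],[0.068,-0.009,-0.001,0,-0.4],[0.068,-0.009,-0.001,0,0],[0.068,0,0,0,0]]'
python3 -c "
from h import *
to(.474,-.083)
for c in ['side','top']:
  im,d=bot.read_camera(c);cv2.imwrite('pics/%s5.png'%c,im)
  print([(x['score'],x['at'],at_z(c,x['at'],z)) for n,z in (('tray_loop',.02),('tray_front',.005),('tray',0)) for x in bot.pinpoint(n,c)[:1]])
"
```

```text
t: 17.45
eef_pos: [0.4839, -0.044, 0.177]
tool_rot: [0.0, 0.722, 0.692, -0.001]
contact_force: [1.6, -0.9, -0.8]
gripper_width: 0.798
grasp_force: 0.0
t 17.45 pos [ 0.4839 -0.044   0.177 ] toolx ang 87.52031859143305 tilt -0.9999979330326711 shift [-0.0394 -0.0082  0.0001] F [ 1.5769 -0.9397 -0.8152] w 0.7978907263181072 q1,7 0.4430211541663611 -0.631652031997941
[(0.98, [296.2, 259.1], array([0.4812, 0.1375, 0.02  ])), (0.83, [355.8, 223.7], array([ 0.4765, -0.0418,  0.005 ])), (0.75, [335.7, 235.8], array([0.4851, 0.0164, 0.    ]))]
[(0.92, [265.8, 221.8], array([0.4855, 0.1325, 0.02  ])), (0.79, [315.0, 223.5], array([0.4842, 0.0063, 0.    ]))]
```

View pics/side5.png

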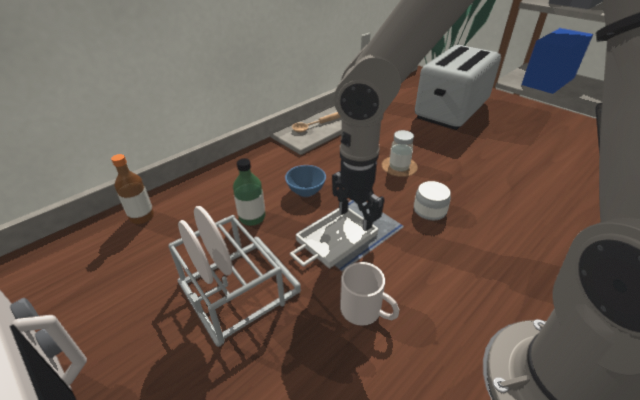

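The picture shows the tray out of the drainer and flat, its loop at (300,257) clear of the front rail, about 36 mm short of its place.

```bash
python3 -m pendant '[[0.068,-0.009,-0.002,0,0],[0.068,-0.009,-0.002,0,0],[0.068,-0.009,-0.002,0,0],[0.068,-0.008,-0.002,0,0],[0.068,0,0,0,0],[0.06,0.003,0,0,0],[0.06,0,0,-0.03,0],[0.06,0,0,-0.03,0],[0.06,0,0,-0.04,0],[0.06,0,0,-0.04,0],[0.06,-0.04,0,-0.02,0],[0.06,-0.04,0,0,0]]'
python3 -m pendant '[[0.06,-0.04,0,0,0],[0.06,-0.04,0,0,0],[0.06,-0.04,0,0,0],[0.06,-0.04,0,0,0],[0.06,0,0,0,0],[0.06,0,0,0,0]]'
python3 - <<'E'
from h import *
to(.474,-.083)
for c in ['top','side']:
  im,d=bot.read_camera(c);cv2.imwrite('pics/%s6.png'%c,im)
  for n,z in(('tray_loop',.012),('tray',0),('jar',0),('coaster',.001),('mat',.001)):
    print(c,n,[(round(x['score'],2),at_z(c,x['at'],z)) for x in bot.pinpoint(n,c)[:1]])
  for n,z in(('tray',.018),('mat',.001)):
    r=bot.trace(n,c)
    if r:
      k=cv2.findContours(r[0]['mask'].astype(np.uint8),0,2)[0];k=max(k,key=cv2.contourArea)[:,0]
      print(n,r[0]['score'],cv2.minAreaRect(np.array([at_z(c,q,z)[:2] for q in k.astype(float)],np.float32)))
      P=cloud(c,d,r[0]['mask']);print(np.percentile(P,[1,99],axis=0))
E
```

```text
t: 18.85
eef_pos: [0.474, -0.1484, 0.341]
tool_rot: [0.004, 0.719, 0.695, 0.002]
contact_force: [0.9, -0.7, -0.4]
gripper_width: 0.703
grasp_force: 0.0
t: 19.35
eef_pos: [0.4646, -0.3127, 0.3353]
tool_rot: [-0.0, 0.723, 0.691, -0.0]
contact_force: [0.9, 1.2, -0.6]
gripper_width: 0.699
grasp_force: 0.0
t 19.35 pos [ 0.4646 -0.3127  0.3353] toolx ang 87.38260225032583 tilt -0.9999994249188591 shift [ 0.2299 -0.0011  0.    ] F [ 0.8701  1.2118 -0.6   ] w 0.6991399670681273 q1,7 1.0250447654248165 0.12355023809583747
top tray_loop [(0.93, array([0.4779, 0.0995, 0.012 ]))]
top tray [(0.56, array([ 0.4727, -0.0196,  0.    ]))]
top jar [(0.88, array([ 0.5571, -0.3134,  0.    ]))]
top coaster [(0.94, array([ 0.5558, -0.3175,  0.001 ]))]
top mat []
tray 0.94 ((0.4751077890396118, 0.002297721803188324), (0.19576406478881836, 0.11370032280683517), 87.23050689697266)
[[ 0.4183 -0.0936  0.0006]
 [ 0.5303  0.0959  0.0209]]
mat 0.74 ((0.478157639503479, -0.022791340947151184), (0.2003045678138733, 0.1523105353116989), 87.71542358398438)
[[ 0.4016 -0.1221 -0.0023]
 [ 0.553   0.0768  0.0159]]
side tray_loop [(0.78, array([0.4818, 0.0941, 0.012 ]))]
side tray [(0.58, array([ 0.4751, -0.0292,  0.    ]))]
side jar [(0.63, array([ 0.5553, -0.3078,  0.    ]))]
side coaster [(0.63, array([ 0.387 , -0.2152,  0.001 ]))]
side mat [(0.42, array([ 0.6949, -0.3008,  0.001 ]))]
tray 0.77 ((0.4679817855358124, 0.004080981016159058), (0.19773079454898834, 0.12283922731876373), 87.61917114257812)
[[ 0.4143 -0.0924  0.0014]
 [ 0.5274  0.0967  0.0197]]
mat 0.76 ((0.47467511892318726, -0.0219930037856102), (0.20267942547798157, 0.15339629352092743), 87.38810729980469)
[[ 0.3978 -0.1219 -0.001 ]
 [ 0.5517  0.0784  0.0082]]
```

View pics/top6.png

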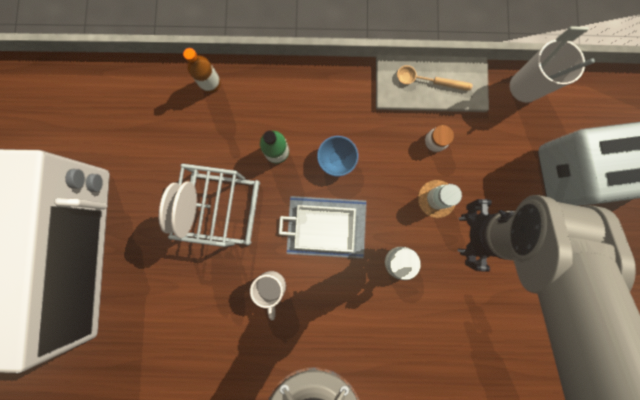

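The picture shows the tray at (325,228) centred and square on the mat, the jar on the coaster at (440,197), and the arm clear of everything. The measurements put the tray within about 5 mm and 1° of the mat.

```bash
python3 -c "
from station import bot
print(bot.hand_in())"
```

```text
the job is handed in; nothing more can be done
None
```

The job is handed in, though no verdict came back: the jar stands on the coaster, and the tray came out over the peg and lies flat on the mat, within about 5 mm and 1° by camera, with no bystander seen to have moved.

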